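Right the fallen sign card and hold the spring clip open over its top edge

ROBOT

A 6-joint arm with a two-finger parallel gripper is mounted at the origin on a cart in front of the work surface, level with it; the furniture and walls round the work are solid. World frame = base frame: x ahead of the robot, y to its left, z up, the work surface at z = 0. Lengths are in m, angles in rad, forces in N, time in s.
With the tool pointing down it reaches from about 0.3 to 0.85 m from the base axis. Payload 4.2 kg.
Tool frame: the origin (TCP) lies between the finger pads; the fingertips stand robot.finger_overhang ahead of it and the grasp point (between the pads) lies 5 mm behind it (robot.finger_overhang is the distance from the TCP to the fingertips, in m); z points along the fingers, y is the direction in which the jaws open and shut (so a half turn about z gives the same grasp; the last joint's range is limited). The gripper opens to 91 mm and grips with 3 to 60 N. Pads are 32 mm wide; open, the fingers measure 118 mm over their backs; the gripper's body (76 mm by 178 mm) begins 60 mm behind the grasp point.
Start: joints at [-1.369, 0.32, 1.565, -0, 1.257, -0.02], TCP at [0.126, -0.561, 0.228] pointing down, gripper open.
Joint ranges: [-3.11, 3.11], [-0.84, 2.01], [0.21, 2.61], [-1.34, 4.49], [0.05, 2.63], [-2.56, 2.56]. Speed limits (rad/s): [2.57, 2.57, 3.14, 3.14, 3.14, 3.14].

INTERFACE

Orientations are given as a rotation vector (axis times angle).
In Python, from bench import robot, vision, nets gives the robot as it stands. Calls block until the motion is done:
- robot.goto(position, orientation): joint-space move of the TCP to a pose.
- robot.move_linear(position, rotation=None, feed=0.15, until_force=None): straight line of the TCP; rotation=None keeps the orientation; feed is the mean speed in m/s. With until_force (N) it stops when the force on the tool has changed by that much, and returns True; else False.
- robot.goto_joints(angles): joint-space move.
- robot.release() and robot.grasp(f_grip=None): open the fingers fully, or close them until they stop; f_grip is the grip in N (None keeps the last).
- robot.sleep(seconds).
- robot.inverse_kinematics(position, orientation): joint angles nearest the present ones, or None.
- vision.snapshot(name): name is "side" or "top"; returns a dict with "img" (480x640x3 uint8, red, green, blue), "z_map" (480x640 float32, m along the optical axis (not along the pixel's ray), 0 where there is no reading), "camera_matrix" (3x3 intrinsics, pixels), "distortion" ([k1, k2, p1, p2, k3] as OpenCV has them; the pictures are not rectified), "R" (3x3) and "t" (3): a world point X has camera coordinates R X + t. Camera axes: x right, y down, z forward; pixel columns grow to the right and rows downward; lengths in m; the calibration is good to about 2 mm. A picture is of the moment at which its call begins.
A pose or a line that the arm cannot do raises robot.Unreachable and nothing moves.
- robot.close_job(): hands the job in, once; it reports no verdict.
Trained networks look in the newest picture that a camera, given by its name, has taken for a name from the list of things; names that differ only in an ending like _2 or _b are one class to them, and where a whole thing is asked for, a point or a joint stands for the part that bears it (a point fixed in the world has none). Each returns a list of dicts, best first, with "conf" (0 to 1); they miss things now and then, are a little off and sometimes report something else, mostly with a low value. They report only what shows in the picture. A call takes as long as a camera call. They do not tell look-alikes from the thing itself.
- nets.search_frame(camera, target): "centre" ([x, y, z] in m, in world coordinates, good to about 4 mm: the middle of the surface that is visible of it).
- nets.silhouettes(camera, target): "region" (480x640 bool, what is visible of it).
- nets.place_of(camera, target): "centre" ([x, y, z] in m, in world coordinates, good to about 4 mm: a listed point, or the origin of a listed thing).
Readings, each from a call of its own:
- robot.get_time(): time.
- robot.get_joints(): joint angles.
- robot.get_dq(): joint speeds.
- robot.get_tau(): joint torques, N m.
- robot.get_ee_pos(): TCP position.
- robot.get_tool_rot(): TCP orientation.
- robot.get_wrist_force(): force on the tool from outside, world axes, zero at the start.
- robot.get_wrist_torque(): the same for the moment, N m.
- robot.get_width(): finger opening in m.
Only numpy, scipy, OpenCV 4.12 (cv2) and the standard library are available. Lean on these libraries where they do the work, as an engineer would, in place of code of your own. Each camera call takes 0.05 s, during which the arm holds its last target.

TASK

The sign card on a foot has toppled over in the row with the carton and the spray bottle: stand it upright on its foot again, in its place in the row, and let go of it, without disturbing the carton or the bottle. Then take the spring clip off its parking rib by squeezing its two handles, and bring its gaping jaws down over the middle of the card's top edge, one jaw on each side and neither touching the card. Finish there still squeezing the clip, holding it wide open around the card edge: do not let it shut or put it down.

Things in the scene. Friction and masses are not known exactly. Their poses are not given: they have to be found in the camera images.
- sign: Loose sign: white card (58 mm wide along own x, 3 thick along own y, 85 tall) in a grey foot 64 x 50 x 20 mm; 105 mm tall, about 0.15 kg, mass centre 23 mm up. Origin: centre of foot underside; own z from foot to card top. Starts fallen, top edge towards the robot, own -x side down: card plane upright, own z 90 to 92 deg from vertical, card's upper edge 60 mm above the desk. Any of the three places in the row.
- sign_top (a point): Middle of the card's top edge, 105 mm above the foot's underside, on the card's mid-plane; axes as sign.
- sign_edge (a point): Middle of the foot's lower edge on its own -x side (own x -32, z 0 mm): the sign turns upright about this edge, which lies on or just over the desk. Once it leans less than about 50 deg it rocks back onto its foot by itself.
- clip: Loose steel spring clip, 44 mm wide (own y), 78 tall, 0.07 kg, parked on the stand's rib, handles up, jaws down. Two mirrored halves on a pivot: origin on the pivot axis, own y along it, own z up, own x across the jaws. This body is the +x half; the joint moves the other. Squeezed evenly, each half turns by half the joint value, so this body then leans so about its own y. A card enters at most 30 mm deep.
- clip_grip (a point): On the +x handle, 33 mm above the pivot and 20 mm out from the clip's middle: height to squeeze. Handles are 28 mm wide (own y) sloping plates up to 6 mm rolled ends 39.5 mm above the pivot; over the ends 48 mm parked, about 21 mm fully squeezed, handles then parallel. Squeezing the ends takes about 4 N at first, 8 N fully open.
- clip_jaw (a joint): Opening of the clip (rad): 0 as parked, lips parallel and 3 mm apart on the 3 mm rib; -0.06 shut on nothing; grows as the handles are squeezed together, to a stop at 0.62 (lip ends then about 25 mm apart). A spring pushes it shut.
- jaw_tip_a (a point): Middle of the lower inner edge of the jaw lip on clip's own +x side, 36 mm below the pivot. The lips are 44 mm wide (own y), 14 mm tall, 3 mm thick.
- jaw_tip_b (a point): The same on the other jaw lip (own -x side).
- clip_stand: Fixed parking stand: grey base plate 70 (own x) x 90 (own y) x 16 mm with an upright aluminium rib, 3 mm thick along own x, 58 mm wide along own y, top at 45 mm. Origin: centre of its underside on the desk. The parked clip's pivot is 56 mm above it, axes parallel to the stand's.
- carton: Standing cream carton 60 x 66 x 100 mm, loose, in the row. Origin: centre of its underside. Leave it standing where it is.
- bottle: Standing white round squeeze bottle, 37 mm diameter, 118 mm tall, loose, in the row. Origin: centre of its underside. Leave it standing where it is.
There are look-alikes about, which are no part of the job. Leave any yellow look-alike of the sign alone.

How it is judged:
By the outcome, as a careful person would: the job done as asked, in the order asked, and still so for the second after the job is handed in, while the arm keeps its last pose, push and grip.
It also fails if it takes over 51 s, if anything falls off the work surface, if the arm or the gripper's body presses on something with over 40 N, if the wrist force passes 120 N, or if a joint passes its speed limit or range.

## Working session

There is one attempt and no reset: what is moved stays moved. The work goes in short steps, each a Python script; the robot and the scene stay as the last script left them, time stands still between calls to the robot, and variables do not carry over. Pictures are saved under pics/ and viewed, and the job is handed in when it is done.

```bash
ls; mkdir -p pics; python3 - <<'E'
from bench import robot, vision, nets
import cv2
for c in("side","top"):
    s=vision.snapshot(c); cv2.imwrite(f"pics/{c}0.png",s["img"][:,:,::-1])
    print(c,s["camera_matrix"].round(1).tolist(),s["distortion"],(-s["R"].T@s["t"]).round(3),s["R"].round(3).tolist())
    for n in("sign","sign_top","sign_edge","clip","clip_grip","clip_stand","carton","bottle","jaw_tip_a"):
        print(n,[(d["conf"].__round__(2),[round(float(v),3) for v in d["centre"]]) for d in nets.place_of(c,n)])
print(robot.finger_overhang,robot.get_time(),robot.get_tool_rot(),robot.get_width())
E
```

```text
pics
side [[546.9, 0.0, 319.9], [0.0, 546.9, 238.3], [0.0, 0.0, 1.0]] [0.02959327 0.         0.         0.         0.        ] [ 0.409 -0.923  0.9  ] [[0.997, -0.076, -0.013], [-0.062, -0.68, -0.731], [0.046, 0.729, -0.683]]
sign [(0.88, [0.424, 0.006, 0.035]), (0.84, [0.393, -0.202, 0.033]), (0.74, [0.505, 0.143, 0.029]), (0.65, [0.505, 0.305, 0.031])]
sign_top [(0.95, [0.452, -0.109, 0.029]), (0.8, [0.401, 0.141, 0.028]), (0.72, [0.327, 0.047, 0.025]), (0.69, [0.503, 0.204, 0.03])]
sign_edge [(0.97, [0.506, 0.314, -0.0]), (0.88, [0.399, -0.2, -0.001]), (0.6, [0.426, 0.007, 0.0]), (0.57, [0.506, 0.135, 0.002])]
clip [(0.78, [0.496, -0.34, 0.06])]
clip_grip [(0.84, [0.512, -0.329, 0.09])]
clip_stand [(0.57, [0.492, -0.336, 0.0])]
carton [(0.78, [0.554, -0.122, -0.002])]
bottle [(0.77, [0.511, 0.025, -0.003]), (0.44, [0.498, -0.341, 0.021])]
jaw_tip_a [(0.93, [0.496, -0.34, 0.022]), (0.57, [0.495, -0.34, 0.025])]
top [[441.6, 0.0, 319.0], [0.0, 441.6, 237.7], [0.0, 0.0, 1.0]] [-0.06468645  0.          0.          0.          0.        ] [ 0.328 -0.045  1.135] [[0.023, -1.0, -0.013], [
[... 166 characters left out ...]
197, 0.03]), (0.36, [0.497, -0.344, 0.024])]
sign_top [(0.9, [0.448, -0.114, 0.027]), (0.87, [0.398, 0.141, 0.028]), (0.74, [0.497, 0.202, 0.029]), (0.5, [0.323, 0.046, 0.026])]
sign_edge [(0.95, [0.498, 0.303, 0.001]), (0.88, [0.505, 0.136, -0.003]), (0.79, [0.396, -0.201, 0.001]), (0.7, [0.427, 0.004, 0.001])]
clip [(0.59, [0.555, -0.127, 0.001]), (0.56, [0.496, -0.34, 0.055])]
clip_grip [(0.84, [0.513, -0.332, 0.091])]
clip_stand [(0.82, [0.495, -0.342, -0.0])]
carton [(0.77, [0.557, -0.126, -0.004])]
bottle [(0.72, [0.514, 0.027, -0.001])]
jaw_tip_a [(0.86, [0.494, -0.343, 0.024]), (0.51, [0.491, -0.34, 0.017])]
0.014 1.0 [3.12223121e+00 3.47661714e-01 3.37340198e-05] 0.09123482766783315
```

View pics/side0.png

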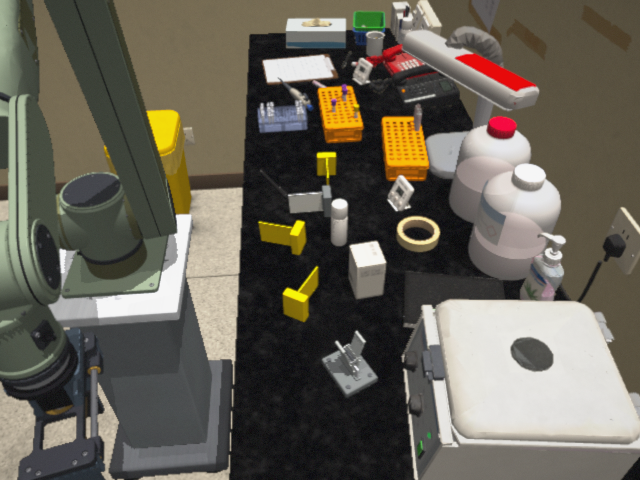

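View pics/top0.png

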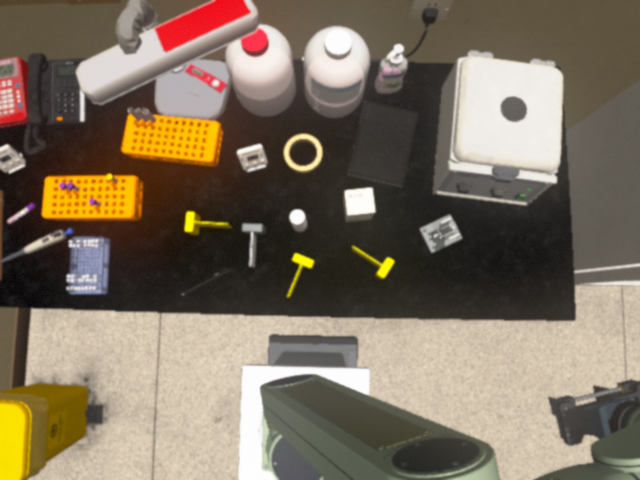

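The fallen white sign is the one at about (0.50, 0.14): card at px (305,200) in the side view and (253,240) in the top view. The clip stand is at px (350,365) in side and (441,233) in top. The yellow signs are look-alikes. Next I'll fit the geometry from depth.

```bash
cat > h.py <<'E'
from bench import robot, vision, nets
import numpy as np, cv2
from scipy.spatial.transform import Rotation as Ro
def cloud(s,mask=None):
    z=s["z_map"]; m=z>0
    if mask is not None: m&=mask
    v,u=np.nonzero(m)
    p=cv2.undistortPoints(np.stack([u,v],1).astype(float).reshape(-1,1,2),s["camera_matrix"],s["distortion"]).reshape(-1,2)
    d=z[v,u]; P=np.c_[p*d[:,None],d]
    return (P-s["t"])@s["R"], s["img"][v,u].astype(int)
def box(P,lo,hi): return np.all((P>lo)&(P<hi),1)
E
python3 - <<'E'
from h import *
for c in("side","top"):
    s=vision.snapshot(c); P,C=cloud(s)
    np.savez(c+"0.npz",P=P,C=C)
    q=P[:, :]
    def rep(n,lo,hi,f=None):
        m=box(P,lo,hi)
        if f is not None: m&=f(C)
        A=P[m]; 
        if len(A)<5: print(c,n,len(A));return
        r=cv2.minAreaRect((A[:,:2]*1000).astype(np.float32))
        print(c,n,len(A),"min",A.min(0).round(3),"max",A.max(0).round(3),"med",np.median(A,0).round(4),"rect",np.round(r[0],1),np.round(r[1],1),round(r[2],1))
    rep("desk",[.35,-.1,-.02],[.6,.1,.008])
    rep("signall",[.36,.08,.012],[.56,.19,.08])
    rep("cardtop",[.38,.08,.052],[.475,.19,.075])
    rep("card",[.38,.08,.012],[.475,.19,.075])
    rep("foottop",[.477,.08,.055],[.53,.19,.075])
    rep("plate",[.42,-.42,.010],[.57,-.26,.022])
    rep("clip",[.42,-.42,.05],[.57,-.26,.12])
    rep("clipends",[.42,-.42,.085],[.57,-.26,.12])
    rep("bottle",[.47,-.01,.05],[.56,.06,.14])
    rep("carton",[.49,-.18,.09],[.61,-.07,.12])
    rep("yellow",[.30,-.03,.012],[.46,.07,.075])
    rep("wire?",[.28,.14,.008],[.40,.36,.1])
print(robot.get_time())
I=cv2.imread("pics/side0.png"); J=cv2.imread("pics/top0.png")
a=cv2.resize(I[150:260,230:380],None,fx=5,fy=5,interpolation=cv2.INTER_CUBIC);cv2.imwrite("pics/a.png",a)
a=cv2.resize(I[320:410,300:400],None,fx=6,fy=6,interpolation=cv2.INTER_CUBIC);cv2.imwrite("pics/b.png",a)
a=cv2.resize(J[200:310,170:480],None,fx=2.5,fy=2.5,interpolation=cv2.INTER_CUBIC);cv2.imwrite("pics/c.png",a)
E
```

```text
side desk 4040 min [ 0.351 -0.1   -0.007] max [0.6   0.1   0.008] med [ 0.4621 -0.0141  0.0014] rect [475.3   0. ] [200.  249.2] 90.0
side signall 772 min [0.399 0.108 0.012] max [0.502 0.166 0.069] med [0.4583 0.1368 0.0416] rect [455.1 127. ] [105.3  56.5] 12.1
side cardtop 105 min [0.399 0.131 0.052] max [0.474 0.143 0.064] med [0.4389 0.1375 0.0572] rect [436.2 138.3] [10.5 74.4] 87.5
side card 485 min [0.399 0.131 0.012] max [0.475 0.143 0.064] med [0.437  0.1378 0.0372] rect [436.8 136.7] [76.2 12. ] 0.2
side foottop 131 min [0.478 0.11  0.055] max [0.502 0.166 0.069] med [0.4919 0.1332 0.0647] rect [490.3 137.7] [24.2 55.6] 0.7
side plate 1180 min [ 0.445 -0.394  0.01 ] max [ 0.546 -0.285  0.022] med [ 0.4887 -0.3541  0.0171] rect [ 495.8 -340.4] [72.4 92.8] 25.4
side clip 478 min [ 0.469 -0.363  0.05 ] max [ 0.521 -0.317  0.102] med [ 0.5028 -0.3386  0.0698] rect [ 495.1 -340. ] [47.9 40.9] 25.5
side clipends 144 min [ 0.469 -0.363  0.085] max [ 0.521 -0.317  0.102] med [ 0.509  -0.3382  0.0971] rect [ 494.8 -339.2] [47.9 30.6] 25.5
side bottle 481 min [0.494 0.002 0.05 ] max
[... 1349 characters left out ...]
8] rect [ 494.7 -337.5] [48.  39.1] 27.4
top clipends 78 min [ 0.468 -0.362  0.085] max [ 0.523 -0.317  0.101] med [ 0.4846 -0.3382  0.096 ] rect [ 495.4 -338.9] [48.5 29.1] 25.7
top bottle 249 min [0.493 0.007 0.05 ] max [0.528 0.043 0.123] med [0.5077 0.024  0.1158] rect [510.5  25.3] [34.4 35.8] 1.3
top carton 703 min [ 0.522 -0.158  0.091] max [ 0.589 -0.086  0.106] med [ 0.5551 -0.122   0.0998] rect [ 556.  -121.9] [61.1 66.2] 7.3
top yellow 267 min [ 0.326 -0.014  0.015] max [0.431 0.044 0.069] med [0.4079 0.0195 0.0617] rect [375.4  27.2] [ 49.7 103.6] 68.8
top wire? 68 min [0.33  0.199 0.008] max [0.389 0.307 0.014] med [0.3605 0.2545 0.0094] rect [362.  254.8] [ 11.1 123.3] 28.4
1.1
```

```bash
python3 - <<'E'
import cv2,numpy as np
a,b,c=[cv2.imread(f"pics/{k}.png") for k in "abc"]
h=np.zeros((600,800,3),np.uint8)
a=cv2.resize(a,(400,293));b=cv2.resize(b,(330,297));c=cv2.resize(c,(775,275))
h[:293,:400]=a;h[:297,410:740]=b;h[310:585,:775]=c
cv2.imwrite("pics/mosaic0.png",h)
E
```

```text
(no output)
```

View pics/mosaic0.png

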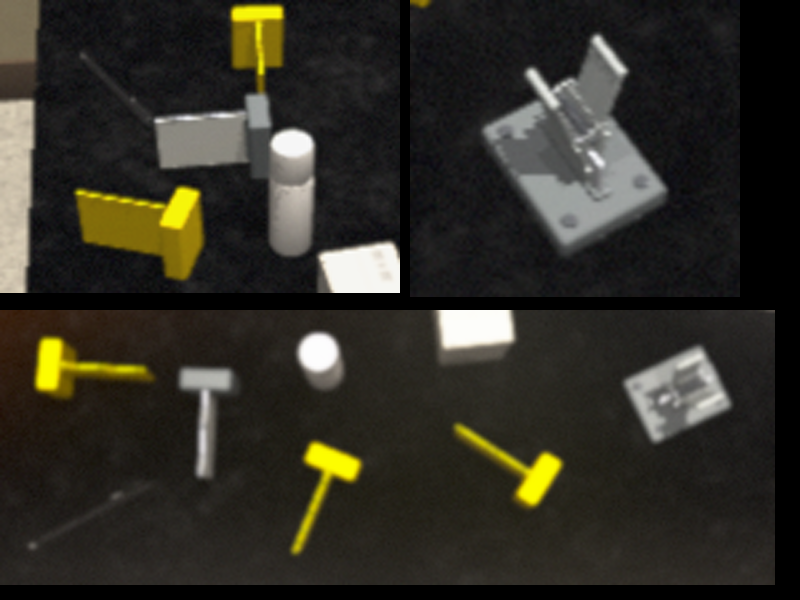

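```bash
cat >> h.py <<'E'
def tool(a,yaw=0,flip=False):
    # tool z tilted by a (rad) from down towards the horizontal direction 'yaw' ; tool y horizontal, perpendicular to it
    z=np.array([np.sin(a)*np.cos(yaw),np.sin(a)*np.sin(yaw),-np.cos(a)])
    y=np.array([-np.sin(yaw),np.cos(yaw),0.])*(-1 if flip else 1)
    x=np.cross(y,z)
    return Ro.from_matrix(np.c_[x,y,z])
def tcp(grasp,R): return np.asarray(grasp)+R.as_matrix()[:,2]*0.005
E
python3 - <<'E'
from h import *
for c in("side","top"):
    d=np.load(c+"0.npz");P=d["P"]
    A=P[box(P,[.38,.12,.02],[.475,.16,.075])]
    if c=="top": A=A[A[:,2]>.05]
    f=np.polyfit(A[:,0],A[:,1],1); print(c,"card y(x)",f.round(4),"y at .42,.503:",np.polyval(f,[.42,.503]).round(4))
    # end face x of foot and top
    B=P[box(P,[.45,.09,.05],[.53,.19,.075])]; print(np.percentile(B[:,0],[1,99]).round(4),np.percentile(B[:,1],[2,98]).round(4))
    for x0 in np.arange(.55,1.0,.04):
        D=P[box(P,[x0,.03,.01],[x0+.04,.26,.9])]
        print(round(x0,2),len(D), D[:,2].max().round(3) if len(D) else None, (np.percentile(D[:,1],[0,100]).round(2) if len(D) else ''))
E0=np.array([.503,.1375,.0])
for flip in(False,True):
  for a0 in(40,45,50,55,60):
    row=[]
    for th in range(0,91,10):
        t=np.radians(th); r=np.array([-.075,.045]); # x,z rel edge; rotation mapping -x->z , z->x
        p=np.array([E0[0]+r[0]*np.cos(t)+r[1]*np.sin(t),E0[1],r[1]*np.cos(t)-r[0]*np.sin(t)+.003])
        R=tool(np.radians(a0)-t,0,flip)
        q=robot.inverse_kinematics(tcp(p,R),R.as_rotvec())
        row.append(None if q is None else np.round(q,2).tolist())
    print(flip,a0,[i*10 for i,x in enumerate(row) if x is None], row[0],row[-1])
E
```

```text
side card y(x) [-0.015   0.1442] y at .42,.503: [0.1379 0.1367]
[0.451  0.5021] [0.1114 0.1587]
0.55 0 None 
0.59 0 None 
0.63 160 0.054 [0.03 0.26]
0.67 754 0.072 [0.04 0.26]
0.71 347 0.056 [0.03 0.26]
0.75 147 0.054 [0.23 0.26]
0.79 1810 0.326 [0.07 0.26]
0.83 2613 0.329 [0.04 0.26]
0.87 1912 0.329 [0.04 0.26]
0.91 921 0.327 [0.05 0.23]
0.95 8193 0.535 [0.03 0.26]
0.99 0 None 
top card y(x) [-0.0217  0.1474] y at .42,.503: [0.1383 0.1365]
[0.4533 0.5028] [0.1127 0.1601]
0.55 0 None 
0.59 0 None 
0.63 165 0.055 [0.03 0.26]
0.67 608 0.072 [0.05 0.26]
0.71 232 0.056 [0.03 0.26]
0.75 82 0.054 [0.24 0.26]
0.79 2307 0.326 [0.07 0.26]
0.83 3218 0.326 [0.05 0.26]
0.87 2627 0.327 [0.04 0.26]
0.91 745 0.326 [0.05 0.26]
0.95 1691 0.251 [0.03 0.26]
0.99 0 None 
False 40 [10] [0.51, 0.32, 2.58, 3.85, 0.5, 1.33] [0.16, 0.88, 1.23, 0.13, 1.9, -1.43]
False 45 [0] None [0.16, 0.84, 1.27, 0.12, 1.81, -1.43]
False 50 [0, 20] None [0.17, 0.79, 1.32, 0.11, 1.72, -1.43]
False 55 [0] None [0.17, 0.74, 1.38, 0.1, 1.63, -1.43]
False 60 [0, 10] None [0.18, 0.7, 1.43, 0.09, 1.53, -1.42]
True 40 [10] [0.51, 0.32, 2.58, 3.85, 0.5, -1.82] [0.16, 0.88, 1.23, 0.13, 1.9, 1.71]
True 45 [0, 20] None [0.16, 0.84, 1.27, 0.12, 1.81, 1.71]
True 50 [0, 20] None [0.17, 0.79, 1.32, 0.11, 1.72, 1.71]
True 55 [0] None [0.17, 0.74, 1.38, 0.1, 1.63, 1.72]
True 60 [0, 10, 30] None [0.18, 0.7, 1.43, 0.09, 1.53, 1.72]
```

```bash
python3 - <<'E'
from h import *
yaw=-.018; h=np.array([np.cos(yaw),np.sin(yaw),0]); E0=np.array([.503,.1367,0])
def pose(th,a0,s=.075,zc=.045,lift=.002,flip=False,a=None):
    t=np.radians(th)
    p=E0+h*(-s*np.cos(t)+zc*np.sin(t))+np.array([0,0,zc*np.cos(t)+s*np.sin(t)+lift])
    R=tool(np.radians(a0)-t if a is None else np.radians(a),yaw,flip); return tcp(p,R),R
for s in(.065,.075):
  for zc in(.042,.05):
    for a0 in range(0,45,5):
      p,R=pose(0,a0,s,zc); q=robot.inverse_kinematics(p,R.as_rotvec()); print(s,zc,a0,None if q is None else np.round(q,2).tolist())
for a0 in(10,20):
  for th in(0,30,50,60,70,80,90):
    for a in (None,-40):
      p,R=pose(th,a0,.075,.045,a=a);q=robot.inverse_kinematics(p,R.as_rotvec()); print(a0,th,a,None if q is None else np.round(q,2).tolist())
E
```

```text
0.065 0.042 0 [0.28, 0.36, 2.08, 0.0, 0.71, -1.27]
0.065 0.042 5 [0.3, 0.33, 2.14, -0.05, 0.59, -1.22]
0.065 0.042 10 [0.32, 0.3, 2.19, -0.12, 0.48, -1.13]
0.065 0.042 15 [0.34, 0.29, 2.25, -0.26, 0.37, -0.98]
0.065 0.042 20 [0.37, 0.28, 2.31, -0.52, 0.26, -0.7]
0.065 0.042 25 [0.4, 0.27, 2.38, -1.09, 0.19, -0.11]
0.065 0.042 30 [0.43, 0.28, 2.44, 4.46, 0.23, 0.65]
0.065 0.042 35 [0.46, 0.3, 2.5, 4.05, 0.34, 1.09]
0.065 0.042 40 [0.5, 0.34, 2.56, 3.87, 0.5, 1.32]
0.065 0.05 0 [0.28, 0.35, 2.07, 0.0, 0.73, -1.27]
0.065 0.05 5 [0.3, 0.32, 2.13, -0.05, 0.62, -1.22]
0.065 0.05 10 [0.32, 0.29, 2.19, -0.12, 0.5, -1.13]
0.065 0.05 15 [0.34, 0.27, 2.24, -0.24, 0.39, -1.0]
0.065 0.05 20 [0.37, 0.26, 2.3, -0.48, 0.28, -0.74]
0.065 0.05 25 [0.4, 0.25, 2.37, -0.97, 0.21, -0.23]
0.065 0.05 30 None
0.065 0.05 35 [0.46, 0.28, 2.49, 4.13, 0.32, 1.01]
0.065 0.05 40 [0.5, 0.32, 2.55, 3.91, 0.48, 1.27]
0.075 0.042 0 [0.29, 0.35, 2.1, 0.0, 0.7, -1.27]
0.075 0.042 5 [0.31, 0.32, 2.16, -0.05, 0.59, -1.21]
0.075 0.042 10 [0.33, 0.29, 2.21, -0.13, 0.47, -1.11]
0.075 0.042 15 [0.35, 0.28, 2.27, -0.27, 0.36, 
[... 1348 characters left out ...]
9, 1.33, 0.11, 1.71, -1.42]
20 0 None [0.38, 0.26, 2.33, -0.53, 0.26, -0.68]
20 0 -40 [0.19, 0.67, 1.68, 0.13, 1.47, -1.42]
20 30 None [0.24, 0.41, 1.88, 0.05, 1.02, -1.35]
20 30 -40 [0.18, 0.67, 1.58, 0.13, 1.58, -1.42]
20 50 None [0.19, 0.61, 1.59, 0.1, 1.46, -1.4]
20 50 -40 [0.17, 0.7, 1.49, 0.12, 1.64, -1.41]
20 60 None [0.17, 0.72, 1.45, 0.12, 1.67, -1.41]
20 60 -40 [0.17, 0.72, 1.45, 0.12, 1.67, -1.41]
20 70 None [0.16, 0.83, 1.31, 0.14, 1.86, -1.42]
20 70 -40 [0.17, 0.74, 1.41, 0.12, 1.69, -1.42]
20 80 None [0.15, 0.95, 1.19, 0.16, 2.04, -1.41]
20 80 -40 [0.16, 0.76, 1.37, 0.12, 1.7, -1.42]
20 90 None [0.14, 1.06, 1.07, 0.19, 2.22, -1.4]
20 90 -40 [0.16, 0.79, 1.33, 0.11, 1.71, -1.42]
```

```bash
python3 - <<'E'
from h import *
p0=robot.get_ee_pos();R0=Ro.from_rotvec(robot.get_tool_rot());q0=np.array(robot.get_joints())
z0=R0.as_matrix()[:,2]
for d in np.arange(.15,.45,.03):
    W=p0-d*z0; R1=R0*Ro.from_euler('x',.3)
    q=robot.inverse_kinematics(W+d*R1.as_matrix()[:,2],R1.as_rotvec()); 
    R2=R0*Ro.from_euler('y',.3)
    q2=robot.inverse_kinematics(W+d*R2.as_matrix()[:,2],R2.as_rotvec())
    print(round(d,2),*(None if k is None else (np.array(k)-q0).round(3) for k in (q,q2)))
d=np.load("top0.npz");P=d["P"]
D=P[box(P,[.6,.0,.1],[.95,.3,.6])]
for x in np.arange(.76,.94,.02):
  B=D[(D[:,0]>x)&(D[:,0]<x+.02)]
  if len(B):print(round(x,2),len(B),B[:,2].min().round(3),B[:,2].max().round(3),B[:,1].min().round(2),B[:,1].max().round(2))
E
```

```text
0.15 [ 0.002  0.085 -0.111 -0.005  0.326  0.002] [-0.088  0.008  0.007  0.311  0.031 -0.182]
0.18 [ 0.001  0.07  -0.091 -0.006  0.321  0.002] [-0.073  0.006  0.007  0.312  0.029 -0.167]
0.21 [ 0.001  0.055 -0.071 -0.006  0.316  0.002] [-0.057  0.005  0.006  0.312  0.027 -0.152]
0.24 [ 0.001  0.04  -0.051 -0.006  0.311  0.002] [-0.042  0.003  0.005  0.313  0.025 -0.137]
0.27 [ 0.001  0.025 -0.032 -0.006  0.307  0.001] [-0.027  0.002  0.003  0.313  0.023 -0.121]
0.3 [ 0.     0.011 -0.013 -0.006  0.303  0.001] [-0.011  0.001  0.002  0.314  0.022 -0.106]
0.33 [-0.    -0.004  0.005 -0.006  0.299  0.001] [ 0.004 -0.    -0.001  0.314  0.02  -0.09 ]
0.36 [-0.    -0.019  0.023 -0.006  0.296  0.001] [ 0.02  -0.001 -0.003  0.314  0.018 -0.074]
0.39 [-0.001 -0.034  0.041 -0.006  0.292  0.   ] [ 0.035 -0.001 -0.006  0.314  0.017 -0.059]
0.42 [-0.001 -0.049  0.059 -0.006  0.29   0.   ] [ 0.051 -0.002 -0.009  0.314  0.015 -0.043]
0.45 [-0.001 -0.063  0.076 -0.006  0.287 -0.   ] [ 0.066 -0.002 -0.012  0.314  0.014 -0.027]
0.78 233 0.279 0.322 0.27 0.3
0.8 1202 0.1 0.326 0.08 0.3
0.82 1480 0.1 0.326 0.0 0.3
0.84 1649 0.1 0.326 0.0 0.3
0.86 1718 0.102 0.326 0.0 0.3
0.88 1339 0.12 0.326 0.0 0.3
0.9 742 0.119 0.327 0.0 0.27
0.92 273 0.168 0.325 0.0 0.23
```

```bash
python3 - <<'E'
from h import *
for c in("top","side"):
    P=np.load(c+"0.npz")["P"]
    D=P[box(P,[.2,-.7,.13],[.8,.3,.6])]
    D=D[np.hypot(D[:,0],D[:,1])<.9]
    r=np.hypot(D[:,0],D[:,1]);an=np.degrees(np.arctan2(D[:,1],D[:,0]))
    for a in range(-75,30,7):
        m=(an>a)&(an<=a+7)
        if m.sum()>8: print(c,a,m.sum(),np.percentile(r[m],1).round(3),D[m,2].max().round(3))
yaw=-.018; h=np.array([np.cos(yaw),np.sin(yaw),0]); E0=np.array([.503,.1367,0])
def pose(th,a,s,zc,lift):
    t=np.radians(th)
    p=E0+h*(-s*np.cos(t)+zc*np.sin(t))+np.array([0,0,zc*np.cos(t)+s*np.sin(t)+lift])
    R=tool(np.radians(a),yaw); return tcp(p,R),R
for a0 in(15,20,22,25):
  for th,l in((0,.1),(0,0),(10,.01),(20,.012),(30,.012),(50,.01)):
    p,R=pose(th,a0-th,.055,.05,l);q=robot.inverse_kinematics(p,R.as_rotvec());print(a0,th,l,None if q is None else np.round(q,2).tolist())
E
```

```text
top -47 629 0.788 0.201
top -40 3169 0.735 0.207
top -33 3923 0.704 0.212
top -26 987 0.746 0.203
top 16 233 0.838 0.322
side -47 3136 0.792 0.201
side -40 6884 0.742 0.211
side -33 5722 0.708 0.211
side -26 452 0.776 0.203
side 16 150 0.838 0.323
15 0 0.1 [0.33, 0.13, 2.09, -0.14, 0.68, -1.12]
15 0 0 [0.33, 0.29, 2.23, -0.24, 0.39, -1.01]
15 10 0.01 [0.29, 0.31, 2.07, -0.04, 0.68, -1.24]
15 20 0.012 [0.25, 0.38, 1.92, 0.03, 0.93, -1.32]
15 30 0.012 [0.22, 0.47, 1.77, 0.07, 1.15, -1.37]
15 50 0.01 [0.18, 0.68, 1.5, 0.11, 1.57, -1.41]
20 0 0.1 [0.36, 0.1, 2.15, -0.23, 0.58, -1.02]
20 0 0 [0.36, 0.27, 2.29, -0.47, 0.28, -0.76]
20 10 0.01 [0.3, 0.28, 2.13, -0.1, 0.57, -1.17]
20 20 0.012 [0.26, 0.35, 1.98, 0.0, 0.82, -1.29]
20 30 0.012 [0.23, 0.43, 1.83, 0.05, 1.05, -1.35]
20 50 0.01 [0.18, 0.63, 1.55, 0.1, 1.48, -1.41]
22 0 0.1 [0.37, 0.09, 2.17, -0.28, 0.54, -0.97]
22 0 0 [0.37, 0.27, 2.31, -0.62, 0.25, -0.6]
22 10 0.01 [0.31, 0.28, 2.15, -0.14, 0.52, -1.13]
22 20 0.012 [0.27, 0.33, 2.0, -0.01, 0.78, -1.27]
22 30 0.012 [0.23, 0.41, 1.85, 0.04, 1.01, -1.34]
22 50 0.01 [0.18, 0.61, 1.57, 0.1, 1.44, -1.4]
25 0 0.1 [0.39, 0.08, 2.21, -0.37, 0.48, -0.87]
25 0 0 [0.39, 0.27, 2.35, -0.96, 0.2, -0.25]
25 10 0.01 [0.33, 0.26, 2.19, -0.2, 0.45, -1.06]
25 20 0.012 [0.28, 0.31, 2.03, -0.04, 0.71, -1.25]
25 30 0.012 [0.24, 0.39, 1.89, 0.03, 0.95, -1.33]
25 50 0.01 [0.19, 0.59, 1.6, 0.09, 1.38, -1.4]
```

```bash
cat >> h.py <<'E'
yaw=-.018; hd=np.array([np.cos(yaw),np.sin(yaw),0]); E0=np.array([.503,.1367,0])
def pose(th,a,lift,s=.055,zc=.05):
    t=np.radians(th)
    p=E0+hd*(-s*np.cos(t)+zc*np.sin(t))+np.array([0,0,zc*np.cos(t)+s*np.sin(t)+lift])
    R=tool(np.radians(a),yaw); return tcp(p,R),R.as_rotvec()
def pic(c,name,crop=None,f=1):
    s=vision.snapshot(c); I=s["img"][:,:,::-1]
    if crop: I=I[crop[1]:crop[3],crop[0]:crop[2]]
    cv2.imwrite("pics/"+name,cv2.resize(I,None,fx=f,fy=f,interpolation=cv2.INTER_CUBIC)); return s
E
python3 - <<'E'
from h import *
robot.goto(*pose(0,20,.13)); print(robot.get_time(),robot.get_wrist_force())
p,r=pose(0,20,0); print(robot.move_linear(p,r,feed=.12,until_force=6)); print(robot.get_ee_pos(),p,robot.get_wrist_force())
robot.grasp(25); print(robot.get_width(),robot.get_time())
pic("side","g1.png",(180,120,420,280),3)
E
```

```text
3.8167 [-0.02994688 -0.25208867  0.61973045]
False
[0.4500998  0.13777178 0.04567021] [0.44971873 0.13765917 0.04530154] [-0.40855876 -0.25395465 -0.42740293]
0.002960018983266637 6.3417
```

View pics/g1.png

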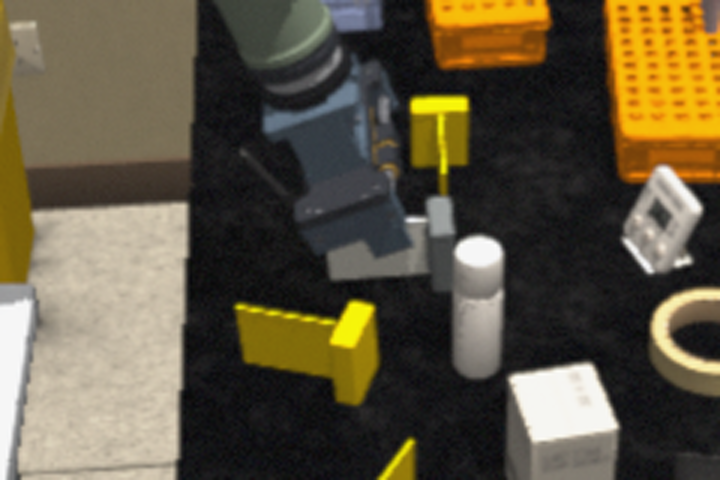

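Card is gripped at 2.96 mm width, held at about px (380,240) in the crop, with the bottle and yellow signs untouched. Next I tip it up.

```bash
python3 - <<'E'
from h import *
robot.move_linear(*pose(0,20,.012),feed=.06)
for th in(16,32,48): robot.move_linear(*pose(th,20-th,.012),feed=.05)
print(robot.get_time(),robot.get_width(),robot.get_wrist_force())
pic("side","g2.png",(180,120,420,280),3)
p,r=pose(48,-28,-.004); print(robot.move_linear(p,r,feed=.03,until_force=2),robot.get_ee_pos()-pose(48,-28,0)[0],robot.get_wrist_force(),robot.get_time())
E
```

```text
8.625 0.002887389596353857 [-1.02210653  0.38862148 -1.17352276]
True [-4.19868128e-04  7.98345650e-05  4.88795181e-04] [-0.18644161  0.40874455  4.0123476 ] 9.1083
```

View pics/g2.png

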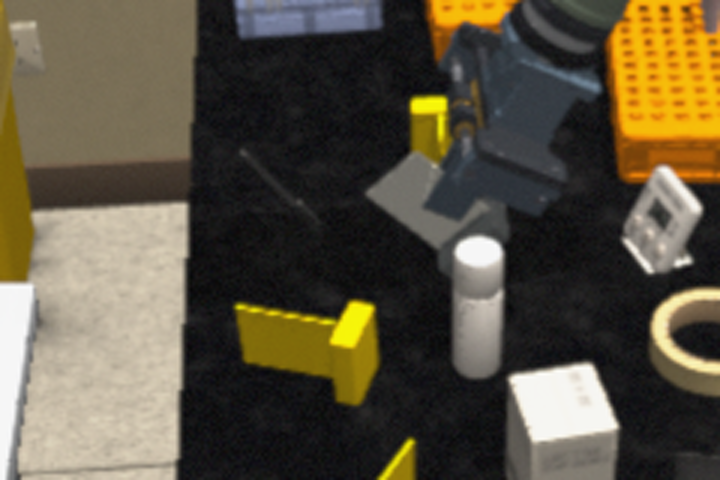

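The sign is now tilted to about 42° lean, its edge on the desk at the predicted height. Now I loosen the grip and follow the arc.

```bash
python3 - <<'E'
from h import *
robot.grasp(3); print(robot.get_wrist_force())
for th in(57,66,74,82,90):
    robot.move_linear(*pose(th,-28,-.001 if th<90 else 0),feed=.05); print(th,robot.get_wrist_force().round(2),robot.get_width())
print(robot.get_time())
pic("side","g3.png",(180,120,420,280),3)
E
```

```text
[0.6788002  0.31072352 4.18428773]
57 [ 0.51 -0.37  1.04] 0.002876786759858099
66 [ 0.49  0.36 -1.9 ] 0.003069491532990803
74 [ 0.64  0.04 -0.78] 0.0027363439814033753
82 [-0.54 -1.09 -1.28] 0.0027829974773639146
90 [ 0.12 -0.82 -2.35] 0.003229390511765251
11.1583
```

View pics/g3.png

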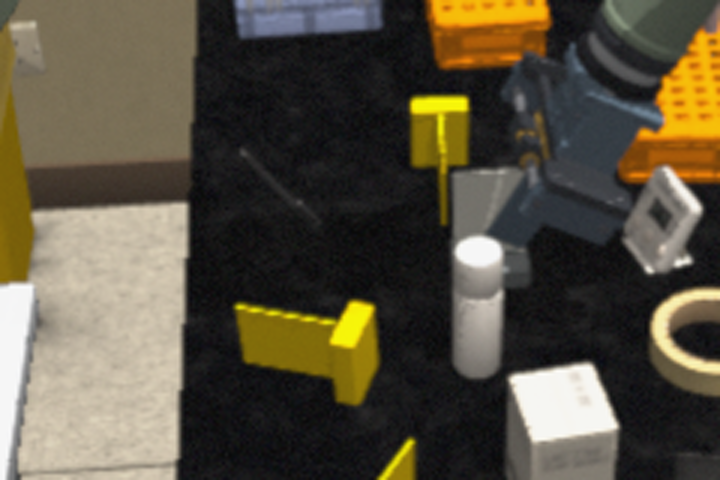

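```bash
python3 - <<'E'
from h import *
robot.release(); p=robot.get_ee_pos()
robot.move_linear(p+[-.02,0,.12],tool(np.radians(-10),yaw).as_rotvec(),feed=.15)
robot.goto([.40,-.10,.24],tool(0,np.radians(25.8-90)).as_rotvec())
print(robot.get_time())
for c in("side","top"):
    s=pic(c,c+"1.png"); P,C=cloud(s); np.savez(c+"1.npz",P=P,C=C)
    def rep(n,lo,hi):
        A=P[box(P,lo,hi)]
        if len(A)<5: print(c,n,len(A));return
        r=cv2.minAreaRect((A[:,:2]*1000).astype(np.float32))
        print(c,n,len(A),"min",A.min(0).round(3),"max",A.max(0).round(3),"rect",np.round(r[0],1),np.round(r[1],1),round(r[2],1))
        return A
    A=rep("card",[.45,.08,.04],[.62,.19,.13]); 
    if A is not None: print(np.polyfit(A[:,0],A[:,1],1).round(4), "topz",np.percentile(A[:,2],99).round(4),"y",np.median(A[:,1]).round(4))
    A=rep("cardtop",[.45,.08,.095],[.62,.19,.13]);
    if A is not None: print(A.mean(0).round(4),np.polyfit(A[:,0],A[:,1],1).round(4))
    rep("foot",[.45,.08,.012],[.62,.19,.03])
    rep("bottle",[.47,-.01,.05],[.56,.06,.14]); rep("carton",[.49,-.18,.09],[.61,-.07,.12])
    rep("clipends",[.42,-.42,.085],[.57,-.26,.12])
    print([(round(d["conf"],2),np.round(d["centre"],3).tolist()) for d in nets.place_of(c,"sign_top")])
E
```

```text
14.6083
side card 530 min [0.505 0.128 0.04 ] max [0.563 0.141 0.109] rect [534.1 134.7] [12.5 57.9] 87.7
[-0.0219  0.1465] topz 0.1068 y 0.1347
side cardtop 106 min [0.505 0.129 0.095] max [0.561 0.141 0.109] rect [533.5 135. ] [11.6 56. ] 88.6
[0.5338 0.135  0.1014] [-0.0313  0.1517]
side foot 112 min [0.502 0.105 0.012] max [0.565 0.155 0.029] rect [533.3 129.3] [37.9 67.4] 77.1
side bottle 477 min [ 0.495 -0.     0.05 ] max [0.53  0.04  0.122] rect [511.4  20.2] [36.3 36.5] 51.7
side carton 784 min [ 0.522 -0.163  0.09 ] max [ 0.589 -0.086  0.106] rect [ 555.7 -125.1] [61.1 70.9] 6.8
side clipends 143 min [ 0.469 -0.362  0.085] max [ 0.521 -0.317  0.102] rect [ 495.2 -340.1] [47.8 30.2] 25.9
[(0.68, [0.532, 0.135, 0.102]), (0.68, [0.502, 0.202, 0.03]), (0.68, [0.328, 0.047, 0.027]), (0.65, [0.455, -0.11, 0.028]), (0.61, [0.553, -0.125, -0.0])]
top card 141 min [0.505 0.133 0.04 ] max [0.563 0.137 0.109] rect [534.4 135.3] [ 3.9 58. ] 89.1
[-0.0203  0.1455] topz 0.1075 y 0.1344
top cardtop 46 min [0.506 0.133 0.096] max [0.562 0.137 0.109] rect [534.  135.3] [ 3.9 55.7] 89.1
[0.5342 0.1353 0.1033] [-0.0183  0.1451]
top foot 352 min [0.502 0.11  0.013] max [0.567 0.161 0.03 ] rect [534.5 135.4] [50.4 64.5] 89.5
top bottle 250 min [0.493 0.007 0.051] max [0.528 0.043 0.123] rect [510.6  25.2] [34.5 36.2] 2.4
top carton 522 min [ 0.531 -0.158  0.095] max [ 0.588 -0.086  0.106] rect [ 556.7 -122. ] [59.  66.2] 7.2
top clipends 76 min [ 0.469 -0.361  0.085] max [ 0.522 -0.317  0.102] rect [ 495.4 -338.8] [48.6 28.9] 25.8
[(0.94, [0.537, 0.138, 0.106]), (0.85, [0.497, 0.206, 0.024]), (0.52, [0.514, -0.329, 0.092]), (0.49, [0.326, 0.045, 0.026])]
```

View pics/side1.png

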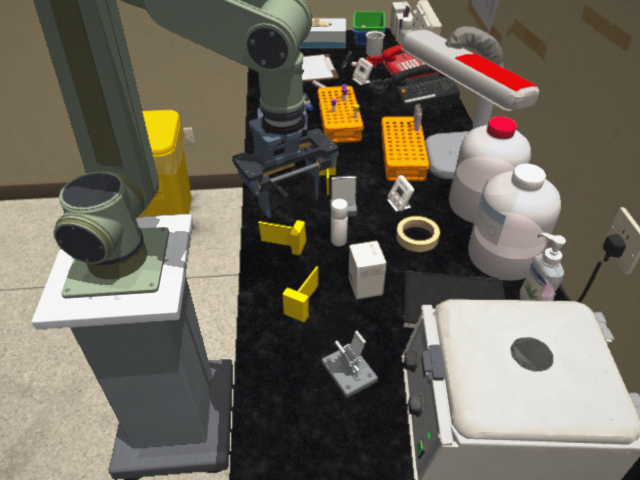

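View pics/top1.png

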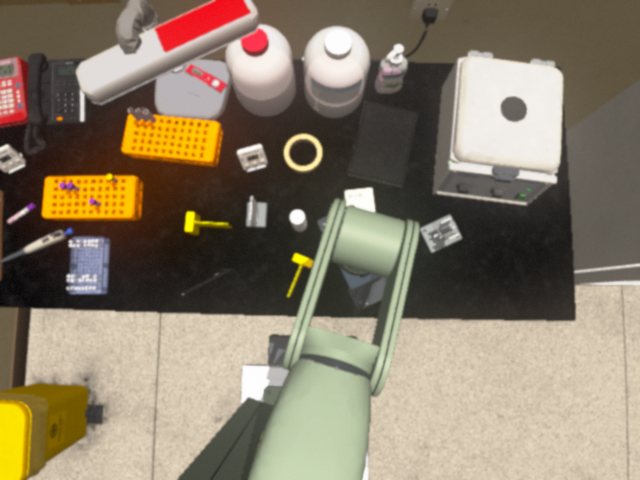

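Sign stands upright at (0.534, 0.135), top at z≈0.106; see px (343,195) in the side view. Carton and bottle measurements are unchanged. Now the clip.

```bash
python3 - <<'E'
from h import *
P=np.load("top0.npz")["P"];Q=np.load("side0.npz")["P"];D=np.r_[P,Q];D=D[box(D,[.3,-.6,.13],[.8,-.15,.4])]
ax=np.array([np.cos(np.radians(25.8)),np.sin(np.radians(25.8))]);ay=np.array([-ax[1],ax[0]])
d=D[:,:2]-[.4952,-.3392];u,v=d@ax,d@ay
ex=np.maximum(abs(u)-.089,0);ey=np.maximum(abs(v)-.038,0);print("body clearance to oven",np.percentile(np.hypot(ex,ey),[0,.2]).round(3))
R=tool(0,np.radians(25.8-90));g=np.array([.4952,-.3392,.090])
for r,p in((R,g),(tool(0,-.02),[.534,.1353,.2])): print(robot.inverse_kinematics(tcp(p,r),r.as_rotvec()))
robot.goto(tcp(g+[0,0,.09],R),R.as_rotvec()); print(robot.get_time())
print(robot.move_linear(tcp(g,R),feed=.12,until_force=6),robot.get_ee_pos(),robot.get_wrist_force(),robot.get_time())
s=pic("side","c1.png",(260,250,440,410),4)
E
```

```text
body clearance to oven [0.026 0.03 ]
[-6.19731656e-01  4.78259124e-01  1.70099758e+00 -4.44089210e-16
  9.62335948e-01 -1.07002660e+00]
[ 2.27271207e-01  3.05053201e-01  1.67247950e+00 -4.44089210e-16
  1.16405996e+00 -1.32352512e+00]
15.8417
False [ 0.49579619 -0.33935825  0.0858985 ] [ 0.96631183 -0.84308887  1.00612835] 16.7417
```

View pics/c1.png

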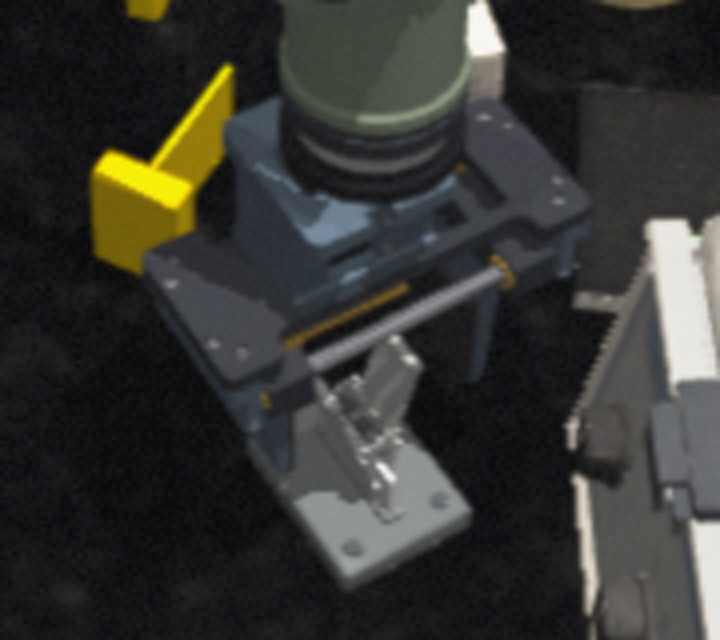

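The fingers straddle the handles (left at crop px (270,440), right at (480,330), clip between at (370,380)). Squeezing now.

```bash
python3 - <<'E'
from h import *
robot.grasp(20); print(robot.get_width(),robot.get_wrist_force(),robot.get_time())
robot.sleep(.2);print(robot.get_width(),robot.get_ee_pos())
s=pic("side","c2.png",(260,250,440,410),4)
E
```

```text
0.020882357547239782 [ 0.20406136  0.49946563 -0.56066052] 17.8583
0.021058794722598216 [ 0.49523035 -0.3392254   0.08500633]
```

View pics/c2.png

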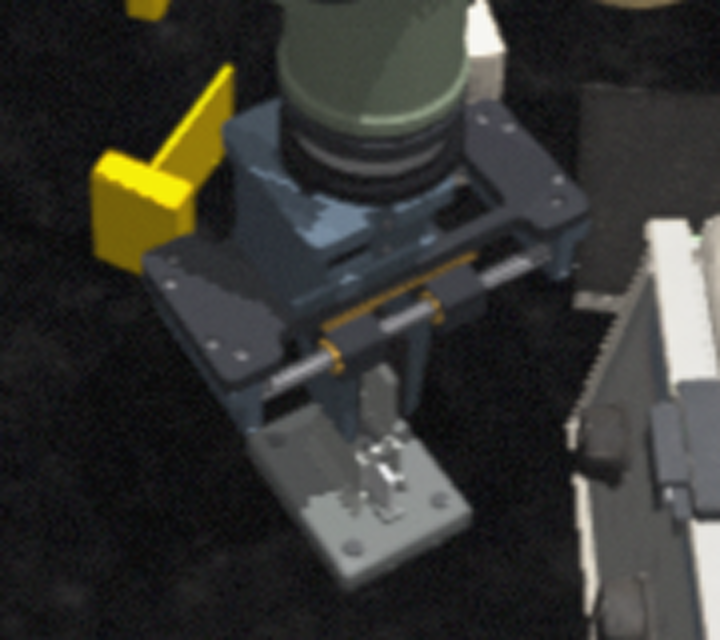

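```bash
python3 - <<'E'
from h import *
p=robot.get_ee_pos()
robot.move_linear(p+[0,0,.15],feed=.12); print(robot.get_width(),robot.get_wrist_force(),robot.get_time())
R=tool(0,-.02)
robot.goto(tcp([.534,.1353,.24],R),R.as_rotvec()); robot.sleep(.3)
print(robot.get_width(),robot.get_ee_pos(),robot.get_wrist_force(),robot.get_time())
for c,cr,f in(("side",(270,100,430,240),4),("top",(190,150,310,270),5)):
    s=pic(c,c+"2.png",cr,f);P,C=cloud(s);np.savez(c+"2.npz",P=P,C=C)
    for n in("jaw_tip_a","jaw_tip_b","clip","clip_grip","sign_top"):
        print(c,n,[(round(d["conf"],2),np.round(d["centre"],3).tolist()) for d in nets.place_of(c,n)][:4])
    A=P[box(P,[.48,.08,.158],[.59,.2,.200])]; 
    if len(A)>5:print(len(A),A.min(0).round(3),A.max(0).round(3))
    A=P[box(P,[.48,.08,.085],[.59,.2,.13])]; 
    if len(A)>5:print(len(A),A.min(0).round(3),A.max(0).round(3))
E
```

```text
0.02094110131775399 [ 0.62269954  0.22094735 -0.97127902] 19.5083
0.020478599715648436 [0.5341848  0.13477905 0.2349814 ] [ 0.2514203  -0.25148682 -1.36312172] 21.5417
side jaw_tip_a [(0.93, [0.537, 0.145, 0.169]), (0.84, [0.532, 0.118, 0.17])]
side jaw_tip_b [(0.93, [0.537, 0.145, 0.169]), (0.84, [0.532, 0.118, 0.17])]
side clip [(0.73, [0.533, 0.139, 0.202])]
side clip_grip []
side sign_top [(0.91, [0.534, 0.136, 0.106]), (0.86, [0.505, 0.199, 0.032]), (0.59, [0.455, -0.112, 0.028]), (0.58, [0.328, 0.049, 0.026])]
231 [0.513 0.113 0.169] [0.555 0.146 0.2  ]
181 [0.505 0.127 0.085] [0.562 0.142 0.109]
top jaw_tip_a []
top jaw_tip_b []
top clip []
top clip_grip []
top sign_top [(0.75, [0.322, 0.046, 0.025]), (0.63, [0.451, -0.111, 0.027]), (0.62, [0.534, 0.137, 0.106])]
16 [0.512 0.12  0.166] [0.541 0.122 0.177]
```

View pics/side2.png

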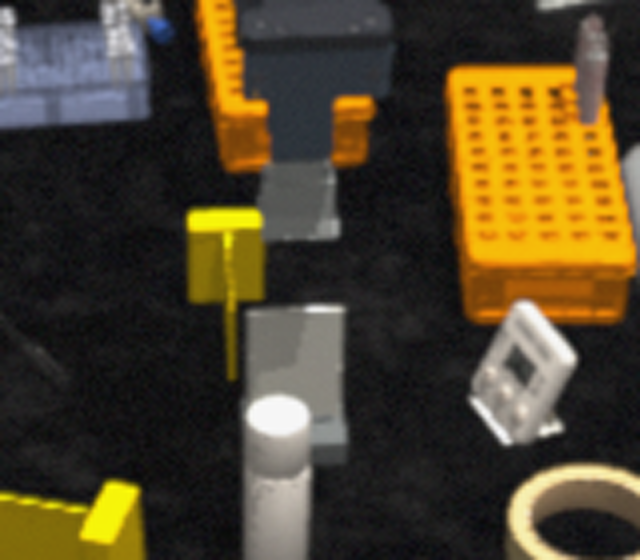

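View pics/top2.png

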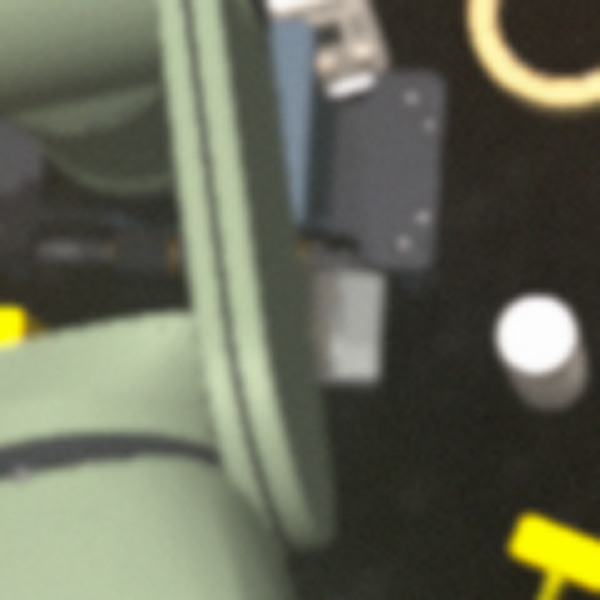

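```bash
python3 - <<'E'
from h import *
P=np.load("side2.npz")["P"]
A=P[box(P,[.515,.105,.160],[.553,.16,.20])]
for z in np.arange(.164,.2,.003):
    B=A[(A[:,2]>z)&(A[:,2]<z+.003)]
    if len(B): print(round(z+.0015,4),len(B),np.percentile(B[:,1],[5,25,50,75,95]).round(4), np.polyfit(B[:,0],B[:,1],1)[0].round(3) if len(B)>8 else '')
B=P[box(P,[.508,.12,.03],[.56,.15,.102])];
for z in(.04,.06,.08,.09):
    b=B[(B[:,2]>z)&(B[:,2]<z+.012)]; print("card",z,len(b),np.median(b[:,1]).round(4))
E
```

```text
0.1685 3 [0.1196 0.1199 0.1203 0.1206 0.1209] 
0.1715 22 [0.116  0.1181 0.1194 0.1222 0.1243] -0.167
0.1745 26 [0.1159 0.1181 0.1206 0.1225 0.1253] -0.157
0.1775 22 [0.1179 0.1205 0.1221 0.1228 0.1264] -0.139
0.1805 24 [0.119  0.1214 0.1228 0.1244 0.1258] -0.103
0.1835 16 [0.1201 0.1224 0.1227 0.1245 0.1304] -0.137
0.1865 24 [0.1189 0.1217 0.1238 0.1254 0.1281] -0.144
0.1895 17 [0.1184 0.1206 0.1224 0.1259 0.142 ] -0.281
0.1925 19 [0.1201 0.1218 0.1225 0.1244 0.1257] 0.005
0.1955 26 [0.1191 0.1217 0.1224 0.1244 0.1258] -0.014
0.1985 14 [0.1223 0.1229 0.1242 0.126  0.1334] -0.203
card 0.04 68 0.1346
card 0.06 84 0.1345
card 0.08 81 0.1352
card 0.09 83 0.1346
```

```bash
python3 - <<'E'
from h import *
P=np.load("side2.npz")["P"]
from scipy.optimize import least_squares
def fit(lo,hi,n):
    A=P[box(P,lo,hi)]; f=least_squares(lambda k:(k[0]+k[1]*(A[:,0]-.534)+k[2]*(A[:,2]-A[:,2].mean())-A[:,1]),[.12,0,0],loss='soft_l1',f_scale=.001)
    cov=np.linalg.inv(f.jac.T@f.jac)*(2*f.cost/len(A)); print(n,len(A),f.x.round(4),np.sqrt(np.diag(cov)).round(4))
fit([.515,.11,.168],[.553,.13,.187],"lip")
fit([.517,.11,.168],[.551,.135,.183],"lip2")
fit([.508,.125,.05],[.56,.145,.100],"card")
s=vision.snapshot("side")
I=cv2.resize(s["img"][140:185,325:365,::-1],None,fx=14,fy=12,interpolation=cv2.INTER_NEAREST);cv2.imwrite("pics/lip.png",I)
print(robot.get_tool_rot(),tool(0,-.02).as_rotvec())
E
```

```text
lip 126 [0.1217 0.0131 0.2617] [0.0003 0.0262 0.0543]
lip2 86 [0.1212 0.032  0.3535] [0.0003 0.0297 0.0821]
card 341 [ 0.1348 -0.0159  0.0051] [0.0001 0.0101 0.0107]
[3.13209418e-02 3.14139642e+00 1.47495842e-05] [0.0314154  3.14143558 0.        ]
```

View pics/lip.png

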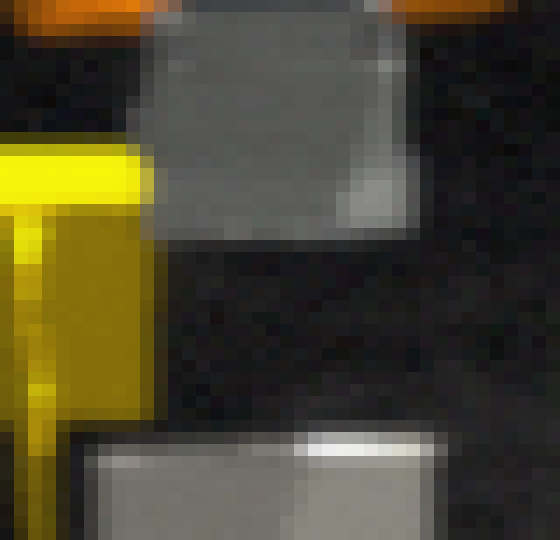

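Clip is held wide open (21 mm over the handles) and aligned with the card: lip lower edge is flat at crop y≈235, card top edge at y≈445. Measured offset is about 1 mm in y, so I'll shift by that and go down.

```bash
python3 - <<'E'
from h import *
R=tool(0,-.02); 
print(robot.move_linear(tcp([.534,.1364,.20],R),R.as_rotvec(),feed=.1,until_force=4))
print(robot.move_linear(tcp([.534,.1364,.162],R),R.as_rotvec(),feed=.04,until_force=3)); robot.sleep(.3)
print(robot.get_ee_pos(),robot.get_width(),robot.get_wrist_force(),robot.get_wrist_torque(),robot.get_time())
s=pic("side","f1.png",(270,100,430,240),4);P,C=cloud(s)
for n in("jaw_tip_a","clip","sign_top"): print(n,[(round(d["conf"],2),np.round(d["centre"],3).tolist()) for d in nets.place_of("side",n)][:3])
for n,lo,hi in(("lip",[.517,.105,.092],[.551,.13,.107]),("card",[.508,.125,.03],[.56,.145,.085]),("bottle",[.47,-.01,.05],[.56,.06,.14]),("carton",[.49,-.18,.09],[.61,-.07,.12])):
    A=P[box(P,lo,hi)]
    if len(A):print(n,len(A),A.min(0).round(3),A.max(0).round(3),np.median(A,0).round(4))
pic("top","f2.png",(190,150,310,270),5)
E
```

```text
False
False
[0.53405479 0.13642999 0.15715801] 0.020501638817680277 [ 0.7554955  -1.00107019 -0.65632158] [ 0.12642067 -0.11020927  0.05982734] 24.1417
jaw_tip_a [(0.88, [0.534, 0.143, 0.092]), (0.5, [0.531, 0.122, 0.089]), (0.32, [0.502, 0.135, 0.002])]
clip [(0.71, [0.535, 0.137, 0.122])]
sign_top [(0.96, [0.537, 0.137, 0.101]), (0.89, [0.505, 0.203, 0.029]), (0.7, [0.327, 0.049, 0.027])]
lip 78 [0.519 0.118 0.092] [0.551 0.129 0.107] [0.5344 0.1234 0.0994]
card 298 [0.508 0.127 0.031] [0.56  0.143 0.083] [0.5361 0.1348 0.0583]
bottle 481 [0.494 0.001 0.05 ] [0.53  0.04  0.123] [0.5109 0.01   0.0959]
carton 781 [ 0.522 -0.162  0.09 ] [ 0.589 -0.087  0.106] [ 0.5549 -0.1306  0.101 ]
```

View pics/f1.png

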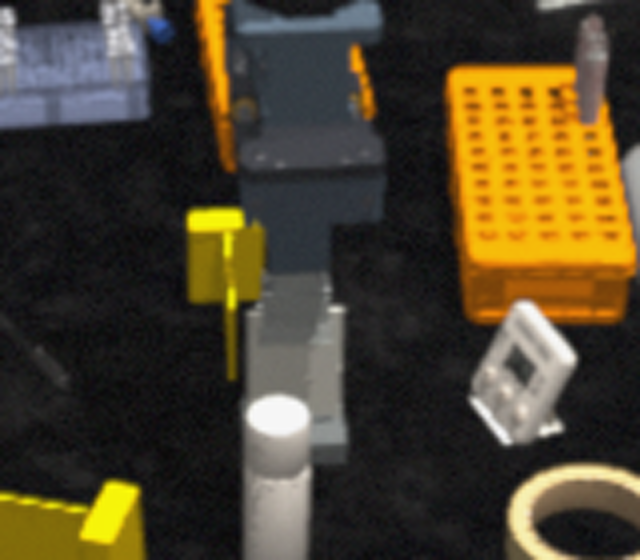

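The near lip sits in front of the card and the far lip behind it. It is centred to within 1 mm with about 13 mm overlap, no contact force, and the handles still fully squeezed. Handing in.

```bash
python3 - <<'E'
from bench import robot
robot.close_job(); print(robot.get_time())
E
```

```text
the job is handed in; nothing more can be done
the job is handed in; nothing more can be done
```

The sign is back upright in its place in the row. The clip, still squeezed wide open, is over the middle of the card's top edge. I handed the job in at about 24 s of the 51 s allowed.

**Sign:** I gripped the card, tipped it up about its foot edge, and let it turn down onto its foot under a light grip before letting go. It stands at about x 0.534, y 0.135 m, with the card top at about 0.106 m.

**Clip:** I squeezed the handles to 21 mm, lifted the clip off the rib and lowered it over the card.

**Last checks:**
- **Jaw position:** the lips overlap the card edge by about 13 mm. The near lip's face puts the clip centred within about 1 mm across the card, and x agrees to about 1 mm.
- **Contact:** wrist force was about 1 N, with no jump while lowering, so there was no sign of contact.
- **Neighbours:** the carton and bottle measured within 1–2 mm of where they started, and the yellow look-alikes look untouched in the pictures.

**Weak or disagreeing checks:**
- Early line-by-line fits suggested the clip was turned about 8° against the card. A sturdier fit and the picture showed it aligned within about 2°.
- The arm hid the clip from the top camera at the end, and the far lip was confirmed only by the network's jaw-tip reports in the side view.

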